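# Charge the grinding tube and show it to the camera

## Robot

A 6-joint arm with a two-finger parallel gripper is mounted at the origin on the work surface. World frame = base frame: x ahead of the robot, y to its left, z up, the work surface at z = 0. Lengths are in mm, angles in rad, forces in N, time in s.
With the tool pointing down it reaches from about 350 to 975 mm from the base axis. Payload 7.1 kg.
Tool frame: the origin (TCP) lies midway between the tips of the shut fingers; the grasp point (between the pads) lies 19 mm behind it; z points along the fingers, y is the line along which they close (so a half turn about z gives the same grasp; the last joint's range is limited). The gripper opens to 88 mm and grips with 3 to 60 N. Pads are 20 mm wide; open, the fingers measure 115 mm over their backs; the gripper's body (75 mm by 178 mm) begins 61 mm behind the grasp point.
Start: joints at [1.272, 0.423, 1.63, -0, 1.089, -0.019], TCP at [172.57, 600.686, 222.675] pointing down, gripper open.
Joint ranges: [-3, 3], [-0.9, 2.11], [0.09, 2.58], [-1.31, 4.45], [0.11, 2.69], [-2.54, 2.54]. Speed limits (rad/s): [2.39, 2.39, 3.01, 3.14, 3.14, 3.14].

## Interface

Orientations are given as a rotation vector (axis times angle).
In Python, from workcell import get_obs, get_image, camera_params, close_job gives the robot as it stands.
- The arm moves only by the shell command python3 -m creep 'ROWS' [OPENING]. ROWS is a JSON object of lists of equal length, an entry for each row: "delta_pos": the shift along the tool's x, y, z in m, a list of three; "twist": the turn, a rotation vector about the tool's x, y, z in degrees, a list of three. A call has 1 to 20 rows; each row shifts and turns the commanded pose from where the row before left it, along the tool's axes as they then stand; what a row does not reach is not made up. A row lasts 1/12 s, in which the tool goes at most 41.7 mm and 7.16 degrees, less where a joint would pass 70% of its speed; a pose out of reach is approached as far as the arm can. A call with a gripper value outside its range is refused whole. OPENING is the opening, from 0 (shut) to 1 (fully open), set as the call begins (- or left out, the last holds). The fingers move at their own pace and stop on an object; the grip force is fixed at half the most. Time passes only in rows, so rows that do not move let the fingers close. It gives the time, the measured TCP pose, the force, the opening and the grip force at its end, in the units of the state.
- get_obs(): the state, without advancing time (a new reading comes with each control period).
- get_image(name): name is "side" or "top" or "wrist"; returns (picture, depth): 420x560x3 uint8, red, green, blue; 420x560 float32, mm along the optical axis (not along the pixel's ray), 0 where there is no reading.
- camera_params(name): a dict with "camera_matrix" (3x3 intrinsics, pixels), "extrinsics" (4x4, takes a point from camera to world coordinates). Camera axes: x right, y down, z forward; pixel columns grow to the right and rows downward; lengths in mm; the calibration is good to about 2 mm. A picture is of the moment at which its call begins: read the wrist's pose just before it. camera_params takes no time and is no camera call; for the wrist camera it gives the pose at the moment of the call.
- close_job(): hands the job in; it is judged then, once.
The state is a dict: "t": time; "qpos": joint angles; "qvel": joint speeds; "joint_torque": joint torques, N m; "ee_pos": TCP position; "orientation": TCP orientation; "ft_force": force on the tool from outside, world axes, zero at the start; "moment": the same for the moment, N m; "width": finger opening in mm; "grasp_force": force on a finger pad.
Only numpy, scipy, OpenCV 4.12 (cv2) and the standard library are available. Lean on these libraries where they do the work, as an engineer would, in place of code of your own. Each camera call takes 0.05 s, during which the arm holds its last target. There are 200 camera calls.

## Task

Tip all four grinding balls from the steel scoop through the funnel into the open tube in the rack and set the scoop back on the bench, then lift the funnel out and stand it in the small empty beaker. Then take the tube out of the rack and finish holding it in the air for the inspection camera, mouth up with the balls in it: its middle on the lens axis 15 cm in front of the lens and its length square to the lens (so leaning as the camera is tipped, in line with the camera's own up direction), still held when you stop. Leave the camera, the bottles, the other beakers and the capped tube undisturbed.

Things in the scene. Friction and masses are not known exactly. Their poses are not given: they have to be found in the camera images.
- scoop: steel weighing scoop holding the four balls, 0.1 kg empty, level on the bench. Origin under the tray, at bench level; +x points to the open pouring nose, z up. Tray 52 mm wide, walls 24 mm high, floor 2 mm thick from x = -35 to 30 mm (rear wall at -35), then a nose floor rising 6 degrees between walls that close in to the open tip at x = 75 mm, about 34 mm wide
- scoop_grip (a point): point to grip on the scoop's red handle (scoop frame x = -72, y = 0, z = 36 mm). The handle bar runs from x = -46 to -128 mm, 14 mm wide in y, 18 mm tall in z; grip it across y from above, 50 N or more
- scoop_spout (a point): middle of the open tip of the scoop's nose, on its floor (scoop frame x = 75, y = 0, z = 7 mm). The balls stay put while the scoop is within about 15 degrees of level and moved smoothly, and roll out over the tip when it is tipped nose down 35 to 45 degrees
- ball1_center (a point): dark tungsten-carbide grinding ball, 11.5 mm in diameter, 12 g; this point is its centre. It starts on the floor of the scoop
- ball2_center (a point): dark tungsten-carbide grinding ball, 11.5 mm in diameter, 12 g; this point is its centre. It starts on the floor of the scoop
- ball3_center (a point): dark tungsten-carbide grinding ball, 11.5 mm in diameter, 12 g; this point is its centre. It starts on the floor of the scoop
- ball4_center (a point): dark tungsten-carbide grinding ball, 11.5 mm in diameter, 12 g; this point is its centre. It starts on the floor of the scoop
- funnel: white plastic powder funnel, 40 g, 80 mm tall, loose in the open tube's mouth. Origin at the centre of the stem's lower end, z up. Stem 27 mm outside, 24 mm inside, 35 mm long, with a flat collar 36 mm across at its top that sits on the tube's rim; cone up to z = 58 mm; upright top band, 64 mm outside, 61 mm inside, z = 58 to 80 mm: grip across this band from above
- tube: clear open sample tube, 34 mm outside, 30 mm inside, 115 mm tall, flat bottom 4 mm thick, 30 g. Origin at the centre of its underside, z up towards the mouth. It stands in the rack, its underside 6 mm above the bench; its top 49 mm stand clear above the rack's top plate
- tube_middle (a point): point on the tube's axis, half-way up (57.5 mm above its underside)
- rack: blue rack, fixed, 100 mm (x) by 158 mm (y), 66 mm high, 2 by 3 holes at 46 mm pitch; origin under its centre, z up. The open tube and the orange-capped tube stand in the two end holes of the row nearer the robot (rack frame x = -23 mm, y = -46 and 46 mm), either way round
- beaker: small empty glass beaker, 50 mm outside, 46 mm inside, 70 mm tall, 60 g, loose; origin under its centre. The funnel's stem goes into it and its cone comes to rest on the rim, the funnel's origin then about 25 mm above the bench
- camera_stand: fixed inspection-camera stand: base plate 160 by 130 mm, steel column 25 mm thick and 416 mm tall at its origin; x points the way the camera looks, z up
- camera_head: camera head with ring light, tipped down 11 to 29 degrees. Origin at its tilt pivot, 300 mm above the bench; x is the lens axis, out of the lens in the viewing direction; y is level; z is the camera's up direction, square to the lens axis. Body 50 mm square, ring light 66 mm across, its front 70 mm from the origin
- lens (a point): centre of the lens's front glass (camera_head frame x = 70 mm)
- focus (a point): point in the air on the lens axis, 150 mm in front of the lens (camera_head frame x = 220 mm): where the middle of the tube is to be held
- capped_tube: bystander: clear tube with an orange screw cap 39 mm across, 119 mm tall, in the rack; origin under its centre
- amber_bottle: bystander: amber bottle with a blue cap, 70 mm across, 139 mm tall; origin under its centre
- clear_bottle: bystander: clear bottle with a blue cap, 70 mm across, 139 mm tall; origin under its centre
- wash_bottle: bystander: white wash bottle with a bent spout, 72 mm across, 185 mm tall; origin under its centre
- big_beaker: bystander: large empty glass beaker, 96 mm across, 118 mm tall; origin under its centre
- mid_beaker: bystander: medium empty glass beaker, 70 mm across, 94 mm tall; origin under its centre
Things that resemble listed ones, but are neither listed nor needed, are in the scene too. What is shaped like the tube but black or red is not meant. Leave any yellow look-alike of the funnel alone.

How it is judged (in metres and radians):
On the way, in this order (a step that is already met when the one before it is completed fails the run):
1. all four balls lie in the tube, the funnel still seated on it and the tube in the rack (z of ball1_center in the frame of tube between 0 and 0.09 m and x of ball1_center in the frame of tube between -0.017 and 0.017 m and y of ball1_center in the frame of tube between -0.017 and 0.017 m and z of ball2_center in the frame of tube between 0 and 0.09 m and x of ball2_center in the frame of tube between -0.017 and 0.017 m and y of ball2_center in the frame of tube between -0.017 and 0.017 m and z of ball3_center in the frame of tube between 0 and 0.09 m and x of ball3_center in the frame of tube between -0.017 and 0.017 m and y of ball3_center in the frame of tube between -0.017 and 0.017 m and z of ball4_center in the frame of tube between 0 and 0.09 m and x of ball4_center in the frame of tube between -0.017 and 0.017 m and y of ball4_center in the frame of tube between -0.017 and 0.017 m and z of funnel in the frame of tube between 0.073 and 0.088 m and horizontal distance between funnel and tube below 0.008 m and height (world z) of tube below 0.014 m and angle between tube's own z axis and vertical below 0.12 rad and horizontal distance between tube and rack below 0.075 m), for 0.2 s.
2. the funnel stands in the small beaker and is let go, the scoop is back on the bench, the tube with its balls still in the rack (horizontal distance between funnel and beaker below 0.018 m and height (world z) of funnel between 0.005 and 0.05 m and angle between funnel's own z axis and vertical below 0.3 rad and angle between beaker's own z axis and vertical below 0.1 rad and contact force between the fingers and funnel below 0.05 N and height (world z) of scoop between -0.004 and 0.012 m and angle between scoop's own z axis and vertical below 0.15 rad and contact force between the fingers and scoop below 0.05 N and z of ball1_center in the frame of tube between 0 and 0.09 m and x of ball1_center in the frame of tube between -0.017 and 0.017 m and y of ball1_center in the frame of tube between -0.017 and 0.017 m and z of ball2_center in the frame of tube between 0 and 0.09 m and x of ball2_center in the frame of tube between -0.017 and 0.017 m and y of ball2_center in the frame of tube between -0.017 and 0.017 m and z of ball3_center in the frame of tube between 0 and 0.09 m and x of ball3_center in the frame of tube between -0.017 and 0.017 m and y of ball3_center in the frame of tube between -0.017 and 0.017 m and z of ball4_center in the frame of tube between 0 and 0.09 m and x of ball4_center in the frame of tube between -0.017 and 0.017 m and y of ball4_center in the frame of tube between -0.017 and 0.017 m and height (world z) of tube below 0.014 m and angle between tube's own z axis and vertical below 0.12 rad and horizontal distance between tube and rack below 0.075 m), for 0.2 s.
At the end, for the whole second after the job is handed in: Fingers alone carry the tube: its middle within 20 mm of the point 150 mm before the lens, its length within 8 degrees of the camera's up direction, mouth up, still, all four balls inside; funnel standing in the upright small beaker (within 18 mm of centre) and scoop level on the bench, both let go (distance between tube_middle and focus below 0.02 m and angle between the z axis of tube and the z axis of camera_head, either way round below 0.14 rad and angle between tube's own z axis and vertical below 0.9 rad and linear speed of tube below 0.03 m/s and contact force between the fingers and tube above 3 N and contact force between tube and rack below 0.1 N and contact force between tube and camera_stand below 0.1 N and contact force between tube and camera_head below 0.1 N and contact force between tube and beaker below 0.1 N and contact force between tube and funnel below 0.1 N and contact force between tube and scoop below 0.1 N and z of ball1_center in the frame of tube between 0 and 0.09 m and x of ball1_center in the frame of tube between -0.017 and 0.017 m and y of ball1_center in the frame of tube between -0.017 and 0.017 m and z of ball2_center in the frame of tube between 0 and 0.09 m and x of ball2_center in the frame of tube between -0.017 and 0.017 m and y of ball2_center in the frame of tube between -0.017 and 0.017 m and z of ball3_center in the frame of tube between 0 and 0.09 m and x of ball3_center in the frame of tube between -0.017 and 0.017 m and y of ball3_center in the frame of tube between -0.017 and 0.017 m and z of ball4_center in the frame of tube between 0 and 0.09 m and x of ball4_center in the frame of tube between -0.017 and 0.017 m and y of ball4_center in the frame of tube between -0.017 and 0.017 m and horizontal distance between funnel and beaker below 0.018 m and height (world z) of funnel between 0.005 and 0.05 m and angle between funnel's own z axis and vertical below 0.3 rad and angle between beaker's own z axis and vertical below 0.1 rad and contact force between the fingers and funnel below 0.05 N and height (world z) of scoop between -0.004 and 0.012 m and angle between scoop's own z axis and vertical below 0.15 rad and contact force between the fingers and scoop below 0.05 N); the arm keeps its last pose, push and grip.
It fails at once if the capped tube is tipped over or shoved more than 3 cm (distance of capped_tube from where it was at the start of the episode above 0.03 m or angle between capped_tube's own z axis and vertical above 0.35 rad).
It fails at once if a bottle is tipped over or shoved more than 3 cm (distance of any of amber_bottle, clear_bottle, wash_bottle from where it was at the start of the episode above 0.03 m or angle between any of amber_bottle, clear_bottle, wash_bottle's own z axis and vertical above 0.35 rad).
It fails at once if the large or the medium beaker is tipped over or shoved more than 3 cm (distance of any of big_beaker, mid_beaker from where it was at the start of the episode above 0.03 m or angle between any of big_beaker, mid_beaker's own z axis and vertical above 0.35 rad).
It fails at once if the inspection camera is knocked out of its setting (lens moved more than 1 cm) (distance of lens from where it was at the start of the episode above 0.01 m).
It also fails if it takes over 67 s, if anything falls off the work surface, if the arm or the gripper's body presses on something with over 40 N, if the wrist force passes 120 N, or if a joint passes its speed limit or range.

## Working session

There is one attempt and no reset: what is moved stays moved. The work goes in short steps, Python scripts to look and compute and a shell command to move; the robot and the scene stay as the last step left them, time stands still between calls to the robot, and variables do not carry over. Pictures are saved under pics/ and viewed, at most 10 in all, crops included, and the job is handed in when it is done.

```bash
mkdir -p pics; ls; python3 - <<'E'
from workcell import *
import cv2,numpy as np,pickle
o=get_obs();print({k:np.round(v,3) for k,v in o.items()})
for n in ['side','top','wrist']:
    P=camera_params(n);p,d=get_image(n)
    np.savez(f'{n}0.npz',p=p,d=d,K=P['camera_matrix'],E=P['extrinsics'])
    cv2.imwrite(f'pics/{n}0.png',p[:,:,::-1]); print(n,np.round(P['camera_matrix'],1).tolist(),np.round(P['extrinsics'],3).tolist())
E
```

```text
pics
{'t': np.float64(0.0), 'qpos': array([ 1.272,  0.424,  1.631, -0.   ,  1.089, -0.019]), 'qvel': array([ 0.001, -0.   ,  0.   , -0.002, -0.   ,  0.001]), 'joint_torque': array([ 1.0000e-03, -5.4463e+01, -2.7367e+01,  6.4000e-02,  2.3000e-02,
       -0.0000e+00]), 'ee_pos': array([172.415, 600.173, 221.904]), 'orientation': array([-4.380e-01, -3.111e+00,  2.000e-03]), 'ft_force': array([-0.416, -0.137, -1.037]), 'moment': array([ 0.012, -0.011,  0.006]), 'grasp_force': np.float64(0.0), 'width': np.float64(87.565)}
side [[438.7, 0.0, 278.9], [0.0, 438.7, 209.8], [0.0, 0.0, 1.0]] [[-0.982, -0.096, 0.163, 409.745], [-0.189, 0.551, -0.813, 778.886], [-0.012, -0.829, -0.559, 785.427], [0.0, 0.0, 0.0, 1.0]]
top [[475.0, 0.0, 289.6], [0.0, 475.0, 212.5], [0.0, 0.0, 1.0]] [[-0.063, -0.968, 0.244, 266.492], [-0.998, 0.059, -0.022, -63.128], [0.007, -0.245, -0.97, 1531.187], [0.0, 0.0, 0.0, 1.0]]
wrist [[367.9, 0.0, 280.8], [0.0, 367.9, 210.8], [0.0, 0.0, 1.0]] [[0.276, 0.925, 0.26, 101.022], [0.961, -0.265, -0.077, 620.826], [-0.002, 0.271, -0.963, 384.776], [0.0, 0.0, 0.0, 1.0]]
```

View pics/top0.png

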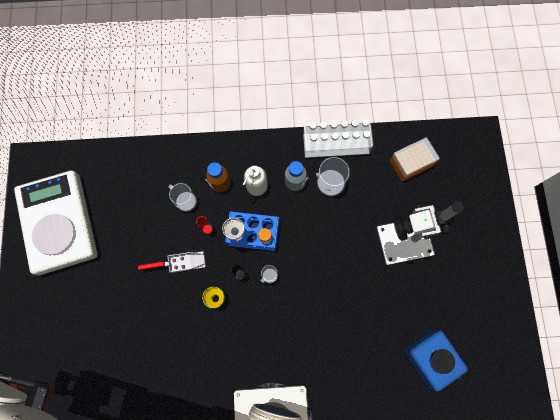

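View pics/side0.png

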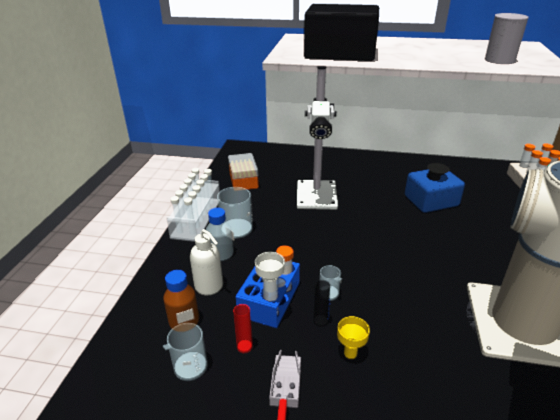

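Top view: white funnel (234,229) in the rack with the open tube under it; decoys are the yellow funnel (213,298), the black tube (239,272) and the red tube (205,226). The scoop is at (187,262) with its handle at (150,267), the small beaker at (269,274), the capped tube at (265,235), and the camera head near (425,220). Side view: white funnel (270,265), scoop (285,380), small beaker (330,280), lens (320,127).

```bash
cat > h.py <<'E'
import numpy as np,cv2
from workcell import *
from scipy.spatial.transform import Rotation as R
def grab(n):
    P=camera_params(n);p,d=get_image(n);return p,d,np.array(P['camera_matrix']),np.array(P['extrinsics'])
def load(f):
    z=np.load(f);return z['p'],z['d'],z['K'],z['E']
def cloud(d,K,E):
    v,u=np.indices(d.shape);c=np.stack([(u-K[0,2])/K[0,0]*d,(v-K[1,2])/K[1,1]*d,d],-1)
    return c@E[:3,:3].T+E[:3,3]
def ray(u,v,K,E,z):
    r=E[:3,:3]@np.array([(u-K[0,2])/K[0,0],(v-K[1,2])/K[1,1],1]);t=(z-E[2,3])/r[2];return E[:3,3]+t*r
def pix(X,K,E):
    c=(np.asarray(X)-E[:3,3])@E[:3,:3];return c[...,:2]/c[...,2:]*K[0,0]+[K[0,2],K[1,2]]
def hsv(p): return cv2.cvtColor(np.ascontiguousarray(p),cv2.COLOR_RGB2HSV)
E
python3 - <<'E'
from h import *
for n in ['side','top']:
    p,d,K,E=load(n+'0.npz');C=cloud(d,K,E);H=hsv(p);h,s,v=[H[...,i].astype(int) for i in range(3)]
    X,Y,Z=C[...,0],C[...,1],C[...,2]; ok=(d>0)&(X>250)&(X<900)
    def rep(nm,m):
        q=C[m&ok]
        if len(q)<5: print(n,nm,len(q));return
        xy=q[:,:2].astype(np.float32);print(n,nm,len(q),'med',np.round(np.median(q,0),1),'rect',[np.round(a,1) for a in cv2.minAreaRect(xy)],'circ',np.round(cv2.minEnclosingCircle(xy)[0],1), 'z',np.round(np.percentile(q[:,2],[2,98]),1))
    rep('racktop',(h>105)&(h<120)&(s>150)&(abs(Z-66)<6)&(abs(Y-100)<200)&(Y>-150))
    rep('handle',((h<6)|(h>174))&(s>150)&(Z>20)&(Z<60)&(Y>200))
    rep('funnelrim',(s<60)&(v>120)&(abs(Z-166)<7)&(abs(Y-100)<120)&(X<590))
    rep('orange',(h>7)&(h<18)&(s>150)&(Z>110)&(Y<150)&(Y>-50))
    rep('scoop',(s<60)&(v>60)&(Z>1)&(Z<35)&(Y>150)&(Y<330)&(X<520)&(X>380))
    rep('camhead',(Z>230)&(Z<360)&(Y<-250)&(Y>-500))
    rep('column',(Z>370)&(Z<420)&(Y<-250)&(Y>-500))
    rep('base',(Z>3)&(Z<20)&(Y<-200)&(Y>-500)&(s<60)&(v>120))
    rep('beaker',(Z>20)&(Z<80)&(Y>-40)&(Y<40)&(X>370)&(X<460)&(s<120))
p,d,K,E=load('top0.npz');t=cv2.resize(p[200:320,130:290],None,fx=5,fy=5,interpolation=2)
cv2.imwrite('pics/tc.png',t[...,::-1])
p,d,K,E=load('side0.npz');t=cv2.resize(p[230:420,220:380],None,fx=3,fy=3,interpolation=2);u=cv2.resize(p[60:220,280:360],None,fx=3.56,fy=3.56,interpolation=2)
t=np.hstack([t,cv2.resize(u,(285,570))]);cv2.imwrite('pics/sc.png',t[...,::-1])
E
```

```text
side racktop 838 med [595.8  70.2  66.9] rect [array([560.2,  36.9]), array([209.5, 151.5]), np.float64(16.6)] circ [548.5  60.1] z [60.9 69.9]
side handle 164 med [499.6 333.2  45.3] rect [array([500.6, 327.3]), array([13.8, 51. ]), np.float64(5.1)] circ [499.9 327.2] z [35.  48.8]
side funnelrim 138 med [566.6  91.  164. ] rect [array([566. ,  77.1]), array([66.3, 46.6]), np.float64(89.7)] circ [574.2  77.1] z [159.3 168.3]
side orange 171 med [553.6 -10.1 125.9] rect [array([556.7, -14.6]), array([34.7, 39.1]), np.float64(51.6)] circ [558.8 -12.4] z [111.4 129.1]
side scoop 905 med [498.9 247.4   5.2] rect [array([499.6, 236.5]), array([ 42.6, 132.1]), np.float64(1.4)] circ [503.5 236.9] z [ 1.3 31. ]
side camhead 957 med [ 526.  -413.2  305.3] rect [array([ 527.6, -431.8]), array([ 86.7, 135.8]), np.float64(0.4)] circ [ 526.6 -434. ] z [251.2 352.4]
side column 147 med [ 534.6 -484.8  396.4] rect [array([ 534.5, -486. ]), array([23.9, 15.5]), np.float64(8.7)] circ [ 534.7 -488.4] z [370.8 419.2]
side base 1035 med [ 551.8 -407.3   16.3] rect [array([ 665.3, -345.5]), array([470.4
[... 799 characters left out ...]
248.6   7. ] rect [array([501.6, 246.7]), array([ 44.7, 123.6]), np.float64(5.0)] circ [499.  246.7] z [ 1.2 31.1]
top camhead 1285 med [ 523.7 -437.8  312.6] rect [array([ 528.4, -432.6]), array([ 92. , 134.2]), np.float64(0.5)] circ [ 525.1 -435.2] z [282.  344.1]
top column 98 med [ 532.6 -487.3  400.4] rect [array([ 536.9, -491.1]), array([16.6, 26.7]), np.float64(89.4)] circ [ 536.9 -494. ] z [371.  419.9]
top base 1281 med [ 545.4 -408.6   13.9] rect [array([ 663.1, -342.1]), array([470.6, 209.9]), np.float64(21.7)] circ [ 666.  -349.4] z [ 3.6 19.6]
top beaker 63 med [427.3  -5.1  66.6] rect [array([440.1, -16.5]), array([39.1, 46.9]), np.float64(0.6)] circ [443.  -16.5] z [27.2 76.6]
```

View pics/tc.png

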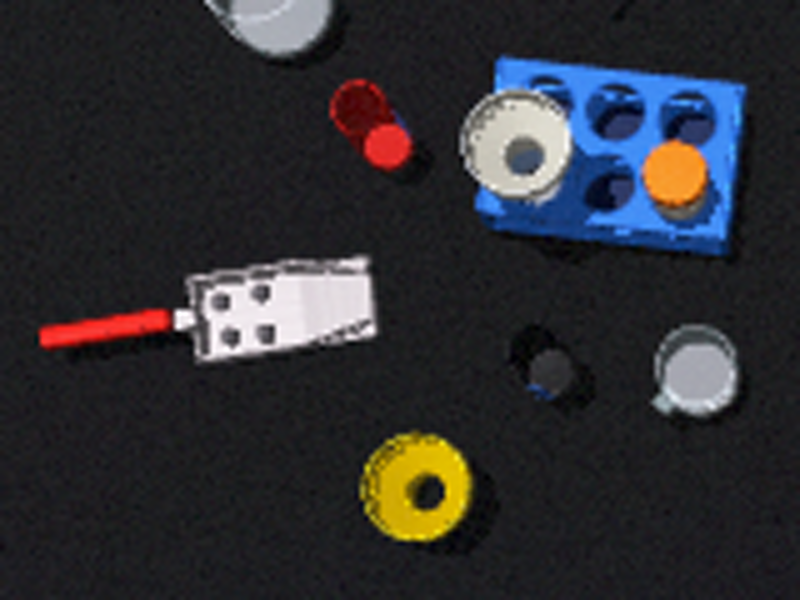

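View pics/sc.png

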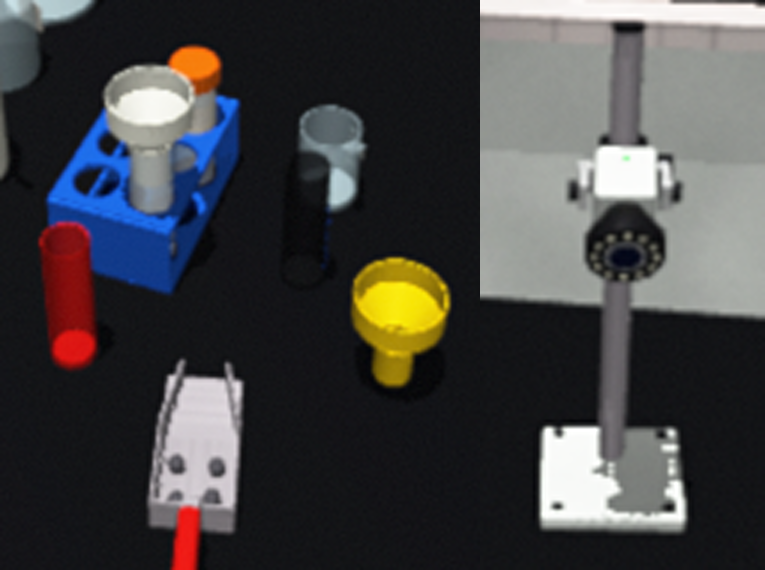

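The crops confirm the choice: four balls in the scoop tray at (220-265,290-335) and the white funnel at (517,145), with the yellow one and the black and red tubes as decoys. Now moving over the scoop handle, tool x opposite to the scoop's x.

```bash
python3 -m creep '{"delta_pos":[[0,0,0],[0,0,0],[0,0,0],[0,0,0],[0,0,0],[0,0,0],[0,0,0],[0,0,0],[0,0,0],[0,0,0]],"twist":[[0,0,6.72],[0,0,6.72],[0,0,6.72],[0,0,6.72],[0,0,6.72],[0,0,6.72],[0,0,6.72],[0,0,6.72],[0,0,6.72],[0,0,6.72]]}' 1
python3 -m creep '{"delta_pos":[[-0.0223,0.0209,0],[-0.0223,0.0209,0],[-0.0223,0.0209,0],[-0.0223,0.0209,0],[-0.0223,0.0209,0],[-0.0223,0.0209,0],[-0.0223,0.0209,0],[-0.0223,0.0209,0],[-0.0223,0.0209,0],[-0.0223,0.0209,0],[-0.0223,0.0209,0],[-0.0223,0.0209,0],[-0.0223,0.0209,0],[-0.0223,0.0209,0],[0,0,0],[0,0,0]],"twist":[[0,0,0],[0,0,0],[0,0,0],[0,0,0],[0,0,0],[0,0,0],[0,0,0],[0,0,0],[0,0,0],[0,0,0],[0,0,0],[0,0,0],[0,0,0],[0,0,0],[0,0,0],[0,0,0]]}'
python3 - <<'E'
from h import *
o=get_obs();print(o['t'],o['ee_pos'],R.from_rotvec(o['orientation']).as_matrix().round(3).tolist(),o['qpos'].round(2))
p,d,K,E=grab('wrist');np.savez('w1.npz',p=p,d=d,K=K,E=E)
cv2.imwrite('pics/w1.png',p[...,::-1])
C=cloud(d,K,E);H=hsv(p);h,s,v=[H[...,i].astype(int) for i in range(3)]
m=((h<6)|(h>174))&(s>150)&(C[...,2]>36)&(C[...,2]<55)&(C[...,1]>260)
q=C[m];print(len(q),q.mean(0),cv2.minAreaRect(q[:,:2].astype(np.float32)))
E
```

```text
t: 0.98
ee_pos: [172.5, 600.5, 222.3]
orientation: [2.093, 2.342, -0.001]
ft_force: [0.4, -0.6, -0.2]
width: 87.7
grasp_force: 0.0
t: 2.32
ee_pos: [500.6, 324.1, 222.3]
orientation: [-2.09, -2.345, 0.001]
ft_force: [-0.1, -0.3, 0.3]
width: 87.5
grasp_force: 0.0
2.3167 [500.61181053 324.08854748 222.3198577 ] [[-0.115, 0.993, -0.001], [0.993, 0.115, -0.0], [-0.0, -0.001, -1.0]] [0.55 0.38 1.7  0.   1.07 0.44]
365 [497.99352506 341.89447701  44.10781577] ((497.80303955078125, 353.0784912109375), (13.93525218963623, 79.6176986694336), 5.384702205657959)
```

View pics/w1.png

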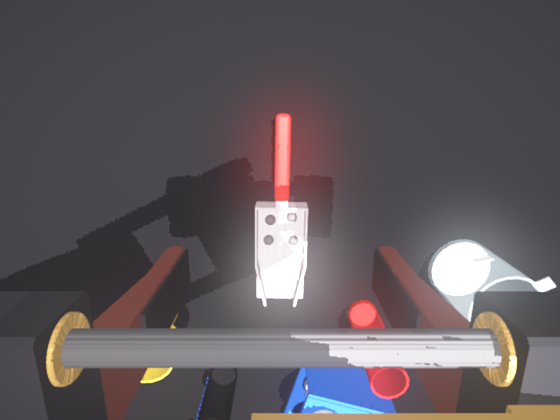

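Wrist view: the handle runs straight down the image from (283,115) to (282,198), with the tray below it and all four balls inside at (270-293,217-240). I'll refine the axis, funnel and rack from this.

```bash
python3 - <<'E'
from h import *
p,d,K,E=load('w1.npz')
H=hsv(p);h,s,v=[H[...,i].astype(int) for i in range(3)]
m=((h<6)|(h>174))&(s>150);m[:100]=0;m[202:]=0;m[:,:255]=0;m[:,310:]=0
vs,us=np.nonzero(m);P=[]
for r in range(118,184,3):
    c=us[vs==r];P.append(ray((c.min()+c.max())/2,r,K,E,45))
P=np.array(P);print('handle line',P[0],P[-1],np.degrees(np.polyfit(P[:,1],P[:,0],1)[0]))
top=vs.min();bot=vs.max();print('rows',top,bot,ray(283,top,K,E,45),ray(282,bot,K,E,40))
g=(s<60)&(v>110)
for r in [206,215,225,240,255,270,285,294]:
    c=np.nonzero(g[r,240:320])[0]+240;print(r,c.min(),c.max(),ray((c.min()+c.max())/2,r,K,E,3 if r>208 else 24)[:2].round(1))
# funnel rim/ rack
for n in ['top','side']:
    p,d,K,E=load(n+'0.npz');C=cloud(d,K,E);H=hsv(p);h,s,v=[H[...,i].astype(int) for i in range(3)]
    u0,v0=pix([568,77,166],K,E)
    if n=='top':
        m=((s<70)&(v>110)).astype(np.uint8);m[:,:int(u0)-25]=0;m[:,int(u0)+25:]=0;m[:int(v0)-16]=0;m[int(v0)+16:]=0
        cs,_=cv2.findContours(m,0,1);c=max(cs,key=cv2.contourArea);e=cv2.fitEllipse(c);print('funnel top',e,ray(*e[0],K,E,166))
        m=((h>105)&(h<120)&(s>150)&(abs(C[...,2]-66)<8)&(C[...,1]<140)&(C[...,1]>-70)&(C[...,0]<650)&(C[...,0]>450))
        q=C[m];print('rack',cv2.minAreaRect(q[:,:2].astype(np.float32)))
    else:
        m=((s<70)&(v>110)&(C[...,2]>135)&(C[...,0]<610)&(C[...,1]>30)&(C[...,1]<120)).astype(np.uint8)
        cs,_=cv2.findContours(m,0,1);c=max(cs,key=cv2.contourArea);print('side bb',cv2.boundingRect(c))
        x,y,w,hh=cv2.boundingRect(c);print(ray(x+(w-1)/2,y,K,E,166))
E
```

```text
handle line [494.28699277 388.38703993  45.        ] [500.03317458 331.2910012   45.        ] -5.399712451037323
rows 113 199 [494.2263467  392.74208686  45.        ] [502.67489688 312.83211238  40.        ]
206 254 308 [503.  301.5]
215 254 308 [504.8 285.9]
225 254 313 [508.8 274.9]
240 254 319 [514.2 258. ]
255 248 319 [513. 240.]
270 246 319 [514.  221.7]
285 240 319 [512.7 202.8]
294 240 319 [514.  191.4]
funnel top ((233.22059631347656, 228.5884552001953), (20.817331314086914, 21.54888916015625), 115.18805694580078) [571.37856298  73.77188172 166.        ]
rack ((588.6026611328125, 26.031845092773438), (158.74966430664062, 101.29559326171875), 79.78153991699219)
side bb (520, 182, 40, 81)
[ -89.1193878  -377.79576529  166.        ]
```

```bash
python3 -m creep '{"delta_pos":[[0.002,0,0],[0,0,0.0256],[0,0,0.0256],[0,0,0.0256],[0,0,0.0256],[0,0,0.0256],[0,0,0.0256],[0,0,0.0256],[0,0,0.0256],[0,0,0]],"twist":[[0,0,1.1],[0,0,0],[0,0,0],[0,0,0],[0,0,0],[0,0,0],[0,0,0],[0,0,0],[0,0,0],[0,0,0]]}'
python3 -m creep '{"delta_pos":[[0,0,0],[0,0,0],[0,0,0],[0,0,0],[0,0,0],[0,0,0],[0,0,0],[0,0,0]],"twist":[[0,0,0],[0,0,0],[0,0,0],[0,0,0],[0,0,0],[0,0,0],[0,0,0],[0,0,0]]}' 0
```

```text
t: 3.2
ee_pos: [495.7, 326.5, 13.5]
orientation: [-2.106, -2.328, 0.012]
ft_force: [-0.6, -0.9, -0.1]
width: 87.8
grasp_force: 0.0
t: 3.87
ee_pos: [499.8, 327.1, 18.2]
orientation: [2.109, 2.328, 0.001]
ft_force: [0.2, -0.3, 0.2]
width: 37.8
grasp_force: 0.0
```

```bash
python3 -m creep '{"delta_pos":[[0,0,0],[0,0,0],[0,0,0],[0,0,0],[0,0,0],[0,0,0]],"twist":[[0,0,0],[0,0,0],[0,0,0],[0,0,0],[0,0,0],[0,0,0]]}'
python3 -m creep '{"delta_pos":[[0,0,-0.002],[0,0,-0.006],[0,0,-0.01],[0,0,-0.01],[0,0,-0.008],[0,0,-0.004],[0,0,0],[0,0,0]],"twist":[[0,0,0],[0,0,0],[0,0,0],[0,0,0],[0,0,0],[0,0,0],[0,0,0],[0,0,0]]}'
python3 - <<'E'
from h import *
o=get_obs();print(o['ft_force'],o['moment'])
p,d,K,E=grab('wrist');np.savez('w2.npz',p=p,d=d,K=K,E=E)
cv2.imwrite('pics/w2.png',p[...,::-1])
ps,d,K,E=grab('side');np.savez('s2.npz',p=ps,d=d,K=K,E=E)
t=cv2.resize(ps[250:420,200:400],None,fx=2,fy=2);cv2.imwrite('pics/ws2.png',np.hstack([p[:340,180:400],t])[...,::-1])
E
```

```text
t: 4.37
ee_pos: [499.7, 327.1, 17.8]
orientation: [-2.109, -2.328, 0.0]
ft_force: [0.4, -0.3, -0.3]
width: 14.1
grasp_force: 30.0
t: 5.03
ee_pos: [499.9, 327.3, 58.4]
orientation: [2.109, 2.328, 0.001]
ft_force: [-0.3, -0.2, -1.8]
width: 13.6
grasp_force: 30.0
[-0.29318309 -0.23108506 -1.83154922] [-0.00098758  0.10264823  0.0048686 ]
```

View pics/ws2.png

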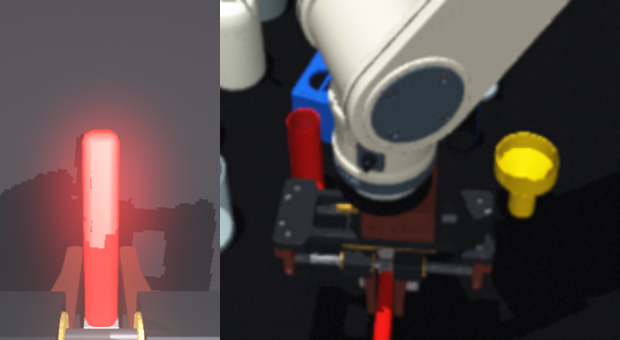

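The handle is held between the pads; the tray is hidden behind the gripper. I'll check the handle's slope from depth.

```bash
python3 - <<'E'
from h import *
for f in ['w1','w2']:
    p,d,K,E=load(f+'.npz');C=cloud(d,K,E);H=hsv(p);h,s,v=[H[...,i].astype(int) for i in range(3)]
    r0,r1=(120,190) if f=='w1' else (140,240)
    m=((h<8)|(h>172))&(s>100)&(d>0)
    L=[np.r_[np.median(C[r,276:290][m[r,276:290]],0)] for r in range(r0,r1,4) if m[r,276:290].sum()>3]
    L=np.array(L);k=np.polyfit(L[:,1],L[:,2],1);print(f,len(L),L[0],L[-1],'slope deg',np.degrees(np.arctan(k[0])))
E
```

```text
w1 18 [490.47777631 386.20458953  45.30270891] [501.69885586 324.73693784  45.4155301 ] slope deg -0.47964395495192946
w2 1 [499.42609399 353.09764524  86.07130964] [499.42609399 353.09764524  86.07130964] slope deg 6.948954852522216<stdin>:7: RankWarning: Polyfit may be poorly conditioned
```

```bash
python3 -m creep '{"delta_pos":[[0,0,-0.004],[0,0,-0.012],[0,0,-0.02],[0,0,-0.025],[0,0,-0.025],[0,0,-0.025],[0,0,-0.02],[0,0,-0.014],[0,0,-0.008],[-0.0043,0.0019,0],[-0.0108,0.0047,0],[-0.0172,0.0076,0],[-0.0215,0.0095,0],[-0.0215,0.0095,0],[-0.0172,0.0076,0],[-0.0108,0.0047,0],[-0.0043,0.0019,0],[0,0,0],[0,0,0],[0,0,0]],"twist":[[0,0,0],[0,0,0],[0,0,0],[0,0,0],[0,0,0],[0,0,0],[0,0,0],[0,0,0],[0,0,0],[0,0,0],[0,0,0],[0,0,0],[0,0,0],[0,0,0],[0,0,0],[0,0,0],[0,0,0],[0,0,0],[0,0,0],[0,0,0]]}'
python3 - <<'E'
from h import *
o=get_obs();print(R.from_rotvec(o['orientation']).as_matrix().round(3).tolist(),o['qpos'].round(2),o['moment'])
Rm=R.from_rotvec(o['orientation']).as_matrix();sp=o['ee_pos']+Rm@[-137.3,0,11];print('spout',sp)
a=[]
for n in ['top','side']:
    p,d,K,E=grab(n);np.savez(n+'3.npz',p=p,d=d,K=K,E=E)
    print(n,pix(sp,K,E),pix([572.5,75.5,166],K,E))
    u,v=pix([570,90,170],K,E).astype(int);c=p[max(v-50,0):v+50,u-50:u+50];a.append(cv2.resize(c,(400,400)));print(u-50,v-50)
cv2.imwrite('pics/p3.png',np.hstack(a)[...,::-1])
E
```

```text
t: 6.8
ee_pos: [557.0, 225.3, 210.6]
orientation: [-2.108, -2.329, 0.001]
ft_force: [0.4, 0.7, -2.1]
width: 13.8
grasp_force: 30.0
[[-0.099, 0.995, -0.001], [0.995, 0.099, 0.0], [0.0, -0.001, -1.0]] [0.36 0.4  1.69 0.   1.05 0.26] [ 0.03990174  0.0737077  -0.00702331]
spout [570.60296922  88.70916699 199.56733813]
top [226.75225544 226.68387941] [232.61882321 228.25112677]
177 179
side [269.09532514 252.84976124] [269.88839566 260.94497054]
219 214
```

View pics/p3.png

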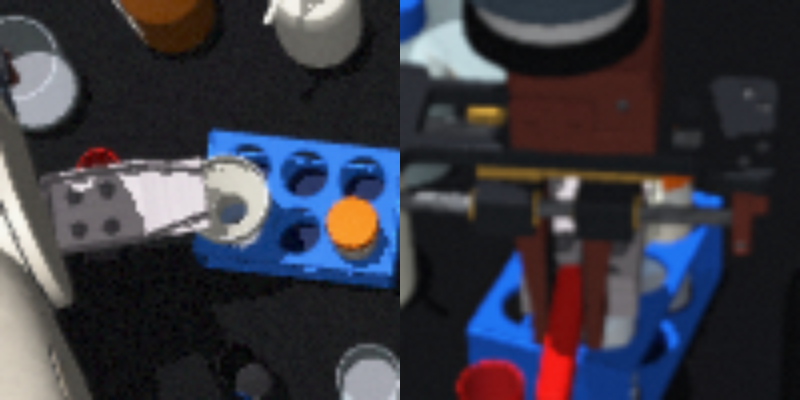

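Top view: the scoop is level with all four balls at crop (75-107,190-230) and its tip over the funnel's near side. I'll measure the tip's lateral offset before tipping.

```bash
python3 - <<'E'
from h import *
p,d,K,E=load('top3.npz');C=cloud(d,K,E);g=(p.max(-1)>140)
for u in range(204,246,3):
    c=[v for v in range(213,245) if g[v,u]]
    print(u,c[0] if c else 0,c[-1] if c else 0,[int(z) for z in C[218:240:2,u,2]],[int(z) for z in p[216:242:1,u,1]])
E
```

```text
204 217 220 [94, 209, 200, 192, 203, 197, 196, 196, 205, 201, 213] [15, 24, 5, 36, 167, 69, 75, 101, 80, 49, 51, 48, 65, 106, 105, 107, 106, 83, 50, 48, 52, 64, 104, 72, 61, 33]
207 220 223 [2, 217, 195, 193, 197, 191, 199, 194, 192, 196, 213] [28, 28, 29, 83, 148, 69, 156, 220, 101, 101, 105, 104, 104, 102, 105, 106, 103, 102, 103, 97, 103, 102, 85, 70, 38, 16]
210 219 228 [0, 213, 197, 197, 198, 194, 195, 195, 199, 192, 213] [31, 31, 50, 195, 72, 109, 110, 227, 225, 225, 228, 224, 220, 106, 103, 103, 105, 104, 106, 107, 106, 106, 69, 72, 24, 24]
213 219 237 [0, 205, 196, 193, 197, 194, 194, 197, 192, 196, 203] [30, 30, 38, 137, 67, 84, 212, 215, 216, 213, 213, 217, 216, 215, 215, 219, 218, 210, 210, 214, 167, 147, 67, 47, 29, 5]
216 222 235 [-4, 210, 198, 189, 200, 197, 198, 197, 193, 213, -4] [31, 28, 36, 132, 108, 89, 219, 220, 220, 221, 220, 221, 219, 220, 218, 219, 218, 219, 217, 224, 115, 66, 65, 26, 31, 10]
219 223 234 [1, 214, 199, 200, 196, 199, 196, 194, 215, 202, 1] [30, 22, 36, 81, 109, 70, 108, 223, 222, 223, 222, 222, 220, 221, 220, 217, 219, 219, 222, 86, 106, 92, 29,
[... 803 characters left out ...]
08, 71, 44, 26, 124, 165] [118, 130, 133, 96, 212, 211, 211, 209, 212, 212, 212, 155, 98, 96, 90, 78, 81, 79, 73, 162, 194, 198, 210, 95, 44, 63]
237 213 241 [164, 142, 134, 133, 124, 121, 64, 34, 122, 134, 154] [38, 134, 194, 100, 131, 218, 215, 215, 216, 215, 216, 214, 154, 93, 84, 81, 80, 77, 219, 207, 208, 199, 97, 140, 144, 93]
240 213 239 [3, 161, 142, 139, 135, 128, 130, 128, 137, 157, 66] [41, 154, 62, 52, 162, 102, 224, 218, 219, 218, 218, 218, 219, 219, 219, 216, 217, 215, 212, 209, 107, 134, 181, 128, 59, 65]
243 213 231 [4, 3, 10, 63, 174, 162, 169, 158, 72, 67, 59] [130, 114, 60, 58, 21, 56, 77, 89, 177, 208, 235, 235, 235, 241, 213, 144, 123, 88, 72, 62, 63, 60, 62, 60, 57, 61]
```

```bash
python3 -m creep '{"delta_pos":[[-0.0011,0,-0.0016],[-0.0017,0,-0.0016],[-0.0022,0,-0.0016],[0,0,0],[-0.0008,0,-0.0072],[-0.0008,0,-0.0072],[-0.0008,0,-0.0072],[-0.0008,0,-0.0072],[-0.0008,0,-0.0072],[-0.0008,0,-0.0072],[-0.0008,0,-0.0072],[-0.0008,0,-0.0072],[-0.0008,0,-0.0072],[-0.0008,0,-0.0072],[0,0,0],[0,0,0],[0,0,0],[0,0,0],[0,0,0],[0,0,0]],"twist":[[0,4,0],[0,4,0],[0,4,0],[0,0,0],[0,3,0],[0,3,0],[0,3,0],[0,3,0],[0,3,0],[0,3,0],[0,3,0],[0,3,0],[0,3,0],[0,3,0],[0,0,0],[0,0,0],[0,0,0],[0,0,0],[0,0,0],[0,0,0]]}'
python3 - <<'E'
from h import *
o=get_obs();Rm=R.from_rotvec(o['orientation']).as_matrix();sp=o['ee_pos']+Rm@[-137.3,0,11];print('spout',sp,o['qpos'].round(2),o['moment'])
a=[]
for n in ['top','side']:
    p,d,K,E=grab(n);np.savez(n+'4.npz',p=p,d=d,K=K,E=E)
    u,v=pix([570,90,150],K,E).astype(int);c=p[max(v-50,0):v+50,u-50:u+50];a.append(cv2.resize(c,(400,400)))
cv2.imwrite('pics/p4.png',np.hstack(a)[...,::-1])
E
```

```text
t: 8.57
ee_pos: [561.5, 182.5, 276.2]
orientation: [-1.692, -1.87, -0.649]
ft_force: [0.2, 0.1, -1.0]
width: 13.8
grasp_force: 30.0
spout [570.99772442  88.21500132 176.17893915] [-0.06  0.39  1.75  0.77  1.26 -0.51] [-0.3993185  -0.01640964  0.01170548]
```

View pics/p4.png

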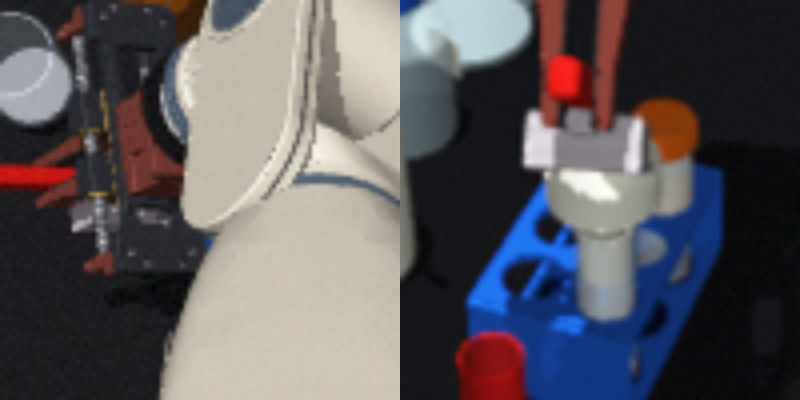

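Side view: the scoop is nose-down in the funnel, which is still seated upright, and the load fell from about 2 N to 1 N, so the tray is empty. Backing out and returning the scoop.

```bash
python3 -m creep '{"delta_pos":[[0.0089,0,-0.0099],[0.0089,0,-0.0099],[0.0089,0,-0.0099],[0,0,0],[0,0,0],[0,0,0],[0,0,0],[0,0,0],[0,0,0],[0,0,0],[0.025,-0.0078,0],[0.025,-0.0078,0],[0.025,-0.0078,0],[0.025,-0.0078,0],[0.025,-0.0078,0],[0.025,-0.0078,0],[0,0,0.03],[0,0,0.03],[0,0,0.03],[0,0,0.03]],"twist":[[0,0,0],[0,0,0],[0,0,0],[0,-6,0],[0,-6,0],[0,-6,0],[0,-6,0],[0,-6,0],[0,-6,0],[0,-6,0],[0,0,0],[0,0,0],[0,0,0],[0,0,0],[0,0,0],[0,0,0],[0,0,0],[0,0,0],[0,0,0],[0,0,0]]}'
python3 -m creep '{"delta_pos":[[0,0,0.03],[0,0,0.03],[0,0,0.03],[0,0,0.015],[0,0,0]],"twist":[[0,0,0],[0,0,0],[0,0,0],[0,0,0],[0,0,0]]}'
python3 - <<'E'
from h import *
o=get_obs();print(o['ee_pos'],R.from_rotvec(o['orientation']).as_matrix().round(3).tolist(),o['ft_force'])
E
```

```text
t: 10.33
ee_pos: [500.9, 327.2, 196.9]
orientation: [2.11, 2.327, 0.005]
ft_force: [0.0, 0.6, -0.7]
width: 13.4
grasp_force: 30.0
t: 10.75
ee_pos: [499.0, 325.6, 88.8]
orientation: [-2.109, -2.326, 0.007]
ft_force: [-0.1, 0.3, -0.7]
width: 14.2
grasp_force: 30.0
[499.0007933  325.57322831  88.84970265] [[-0.097, 0.995, -0.004], [0.995, 0.097, -0.002], [-0.002, -0.004, -1.0]] [-0.12805889  0.27452061 -0.65297236]
```

```bash
python3 -m creep '{"delta_pos":[[0,0,0.02],[0,0,0.02],[0,0,0.015],[0,0,0.008],[0,0,0.004],[0,0,0.002],[0,0,0],[0,0,0]],"twist":[[0,0,0],[0,0,0],[0,0,0],[0,0,0],[0,0,0],[0,0,0],[0,0,0],[0,0,0]]}'
```

```text
t: 11.42
ee_pos: [501.1, 326.9, 23.2]
orientation: [2.109, 2.328, 0.003]
ft_force: [0.6, 0.2, -1.2]
width: 14.0
grasp_force: 30.0
```

```bash
python3 -m creep '{"delta_pos":[[0,0,0.002],[0,0,0.0015],[0,0,0.001],[0,0,0],[0,0,0]],"twist":[[0,0,0],[0,0,0],[0,0,0],[0,0,0],[0,0,0]]}'
python3 -c "
from workcell import *
print(get_obs()['moment'])"
```

```text
t: 11.83
ee_pos: [500.5, 326.6, 17.8]
orientation: [2.109, 2.328, 0.0]
ft_force: [-1.2, 0.6, 2.3]
width: 13.8
grasp_force: 30.0
[-0.02041649  0.19031358  0.02700455]
```

```bash
python3 -m creep '{"delta_pos":[[0,0,0],[0,0,0],[0,0,0],[0,0,0],[0,0,0],[0,0,-0.02],[0,0,-0.035],[0,0,-0.035],[0,0,-0.035],[0,0,-0.035],[0,0,-0.035],[0,0,0],[0,0,0]],"twist":[[0,0,0],[0,0,0],[0,0,0],[0,0,0],[0,0,0],[0,0,0],[0,0,0],[0,0,0],[0,0,0],[0,0,0],[0,0,0],[0,0,0],[0,0,0]]}' 1
python3 - <<'E'
from h import *
for n in ['side','top','wrist']:
    p,d,K,E=grab(n);np.savez(n+'5.npz',p=p,d=d,K=K,E=E);C=cloud(d,K,E);H=hsv(p);h,s,v=[H[...,i].astype(int) for i in range(3)];X,Y,Z=C[...,0],C[...,1],C[...,2]
    def rep(nm,m):
        q=C[m]
        if len(q)>5: print(n,nm,len(q),np.round(np.median(q,0),1),'ext',np.percentile(q,[3,97],0).round(0).tolist())
    if n=='wrist':
        m=((h<6)|(h>174))&(s>120)&(Z>30)&(Z<60)&(Y>260);rep('handle',m)
        k=np.polyfit(Y[m],Z[m],1);print('slope',np.degrees(k[0]))
        k=np.polyfit(Y[m],X[m],1);print('yaw',np.degrees(k[0]));continue
    rep('amber cap',(h>100)&(h<118)&(s>150)&(Z>110)&(Y>90)&(X>600))
    rep('white',(s<60)&(v>120)&(Z>90)&(Z<210)&(X>610)&(Y>-30)&(Y<100))
    rep('black',(Z>60)&(Z<125)&(X>380)&(X<500)&(Y>25)&(Y<110))
    rep('redtube',((h<6)|(h>174))&(s>120)&(Z>85)&(Z<125)&(Y<220)&(Y>90))
    rep('beaker',(Z>55)&(Z<78)&(Y>-60)&(Y<25)&(X>370)&(X<490))
    rep('funnel',(s<60)&(v>110)&(Z>145)&(Z<172)&(abs(Y-76)<45)&(abs(X-572)<45))
a=[]
p,d,K,E=load('top5.npz');a.append(cv2.resize(p[185:305,150:290],(460,400)))
p,d,K,E=load('side5.npz');a.append(cv2.resize(p[85:170,285:355],(330,400),interpolation=2))
cv2.imwrite('pics/p5.png',np.hstack(a)[...,::-1])
E
```

```text
t: 12.92
ee_pos: [501.5, 327.2, 214.9]
orientation: [2.108, 2.328, 0.008]
ft_force: [-0.6, -0.7, -1.1]
width: 87.3
grasp_force: 0.0
side amber cap 396 [766.7 139.5 139.3] ext [[749.0, 113.0, 118.0], [789.0, 152.0, 142.0]]
side white 800 [742.8  25.  122.1] ext [[717.0, -2.0, 92.0], [775.0, 43.0, 182.0]]
side redtube 48 [616.5 192.2  93.5] ext [[607.0, 137.0, 86.0], [770.0, 194.0, 109.0]]
side beaker 126 [451.7 -37.6  65. ] ext [[426.0, -44.0, 56.0], [472.0, -4.0, 72.0]]
top amber cap 182 [767.7 128.9 138.6] ext [[750.0, 110.0, 122.0], [789.0, 148.0, 144.0]]
top white 328 [739.4   6.3 124.3] ext [[714.0, -21.0, 107.0], [769.0, 36.0, 183.0]]
top black 85 [457.1  74.2  94.8] ext [[441.0, 58.0, 66.0], [472.0, 90.0, 119.0]]
top redtube 76 [612.4 176.5 106.1] ext [[596.0, 160.0, 87.0], [628.0, 192.0, 119.0]]
top beaker 72 [435.9 -13.5  69.3] ext [[423.0, -43.0, 57.0], [471.0, 4.0, 77.0]]
top funnel 74 [578.7  77.5 163.3] ext [[543.0, 45.0, 145.0], [603.0, 107.0, 170.0]]
wrist handle 724 [497.8 341.9  44.6] ext [[488.0, 314.0, 41.0], [506.0, 391.0, 46.0]]
slope -1.4209352228779448
yaw -6.467275634154583
```

View pics/p5.png

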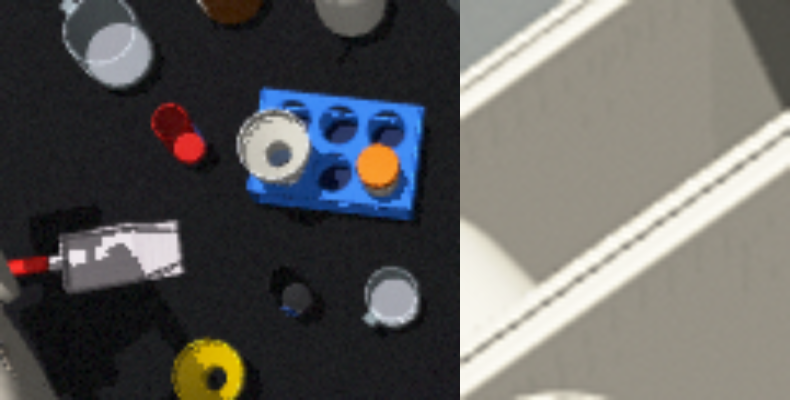

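Top view: the scoop is level and empty on the bench, the funnel is still seated, and the tubes are undisturbed; the side view is blocked by the arm. Now moving over the funnel and measuring the beaker and the camera head from the saved views.

```bash
python3 -m creep '{"delta_pos":[[-0.0322,0.0057,0],[-0.0322,0.0057,0],[-0.0322,0.0057,0],[-0.0322,0.0057,0],[-0.0322,0.0057,0],[-0.0322,0.0057,0],[-0.0322,0.0057,0],[-0.0322,0.0057,0],[0,0,0],[0,0,0]],"twist":[[0,0,0],[0,0,0],[0,0,0],[0,0,0],[0,0,0],[0,0,0],[0,0,0],[0,0,0],[0,0,0],[0,0,0]]}'
python3 - <<'E'
from h import *
p,d,K,E=load('side0.npz');print('beaker side',ray(330.3,273.7,K,E,70))
p,d,K,E=load('top0.npz');print('beaker top',ray(269.4,272.5,K,E,70))
p,d,K,E=grab('wrist');np.savez('w6.npz',p=p,d=d,K=K,E=E);C=cloud(d,K,E);H=hsv(p);s,v=H[...,1],H[...,2]
for c0 in [(572.5,75.5)]:
    m=(d>0)&(s<70)&(v>100)&(abs(C[...,2]-164)<5)&(np.hypot(C[...,0]-c0[0],C[...,1]-c0[1])<45);q=C[m][:,:2]
    print('funnel wrist',len(q),q.min(0) if len(q) else 0,q.max(0) if len(q) else 0)
    A=np.c_[2*q,np.ones(len(q))];x=np.linalg.lstsq(A,(q**2).sum(1),rcond=None)[0];print('fit',x[:2],np.sqrt(x[2]+x[0]**2+x[1]**2))
b=[]
m=(d>0)&(abs(C[...,2]-68)<6)&(np.hypot(C[...,0]-446,C[...,1]+18)<35);q=C[m][:,:2];print('beaker wrist',len(q),np.median(q,0) if len(q) else 0)
# camera head
for n in ['side','top']:
    p,d,K,E=load(n+'0.npz');C=cloud(d,K,E);X,Y,Z=C[...,0],C[...,1],C[...,2];H=hsv(p);h,s,v=[H[...,i].astype(int) for i in range(3)]
    m=(d>0)&(Z>230)&(Z<360)&(Y<-330)&(Y>-520)&(X>470)&(X<590)
    w=m&(v>170); k=m&(v<70)
    for nm,mm in [('white',w),('dark',k)]:
        q=C[mm];print(n,nm,len(q),np.percentile(q,[2,50,98],0).round(0).tolist())
    # white top face plane
    q=C[w];
    for it in range(20):
        c=q.mean(0);_,_,V=np.linalg.svd(q-c);r=abs((q-c)@V[2]);q=q[r<max(2.5,np.percentile(r,85))] if it<12 else q
    print('plane',len(q),c.round(1),(V[2]*np.sign(V[2][2])).round(3))
E
```

```text
t: 13.9
ee_pos: [570.5, 73.1, 210.6]
orientation: [-2.111, -2.324, 0.004]
ft_force: [-0.5, 0.5, -0.1]
width: 87.8
grasp_force: 0.0
beaker side [445.72255153 -13.26313843  70.        ]
beaker top [447.99900154 -22.80583573  70.        ]
funnel wrist 1580 [542.797104    45.99611319] [606.1333842  109.43326262]
fit [574.2921784  78.0475211] 30.832735593977535
beaker wrist 591 [429.10889076   1.50214407]
side white 308 [[495.0, -474.0, 307.0], [527.0, -431.0, 320.0], [564.0, -406.0, 334.0]]
side dark 359 [[489.0, -498.0, 249.0], [520.0, -378.0, 289.0], [565.0, -365.0, 323.0]]
plane 171 [ 529.1 -428.4  322.4] [-0.084  0.405  0.911]
top white 534 [[495.0, -476.0, 308.0], [527.0, -440.0, 319.0], [565.0, -410.0, 335.0]]
top dark 587 [[489.0, -513.0, 279.0], [520.0, -408.0, 304.0], [569.0, -370.0, 327.0]]
plane 154 [ 529.4 -443.5  315.5] [ 0.022 -0.095  0.995]
```

```bash
python3 -m creep '{"delta_pos":[[0.0013,0.0016,0.01],[0,0,0.015],[0,0,0.018],[0,0,0.018],[0,0,0.012],[0,0,0.005],[0,0,0]],"twist":[[0,0,0],[0,0,0],[0,0,0],[0,0,0],[0,0,0],[0,0,0],[0,0,0]]}'
python3 -m creep '{"delta_pos":[[0,0,0],[0,0,0],[0,0,0],[0,0,0],[0,0,0],[0,0,0],[0,0,0],[0,0,0]],"twist":[[0,0,0],[0,0,0],[0,0,0],[0,0,0],[0,0,0],[0,0,0],[0,0,0],[0,0,0]]}' 0
```

```text
t: 14.53
ee_pos: [571.5, 76.9, 132.8]
orientation: [-2.106, -2.328, 0.003]
ft_force: [0.2, 1.0, -0.2]
width: 88.3
grasp_force: 0.0
t: 15.2
ee_pos: [573.4, 76.1, 135.3]
orientation: [2.108, 2.328, 0.002]
ft_force: [0.9, 0.6, 5.8]
width: 64.3
grasp_force: 30.0
```

```bash
python3 -m creep '{"delta_pos":[[0,0,-0.004],[0,0,-0.01],[0,0,-0.014],[0,0,-0.014],[0,0,-0.012],[0,0,-0.006],[0,0,-0.002],[0,0,0]],"twist":[[0,0,0],[0,0,0],[0,0,0],[0,0,0],[0,0,0],[0,0,0],[0,0,0],[0,0,0]]}'
python3 -m creep '{"delta_pos":[[-0.0105,-0.017,0],[-0.0105,-0.017,0],[-0.0105,-0.017,0],[-0.0105,-0.017,0],[-0.0105,-0.017,0],[-0.0105,-0.017,0],[-0.0105,-0.017,0],[-0.0105,-0.017,0],[0,0,0],[0,0,0],[0,0,0]],"twist":[[0,0,0],[0,0,0],[0,0,0],[0,0,0],[0,0,0],[0,0,0],[0,0,0],[0,0,0],[0,0,0],[0,0,0],[0,0,0]]}'
python3 - <<'E'
from h import *
for n in ['top','side','wrist']:
    p,d,K,E=grab(n);np.savez(n+'7.npz',p=p,d=d,K=K,E=E);C=cloud(d,K,E);X,Y,Z=C[...,0],C[...,1],C[...,2];H=hsv(p);h,s,v=[H[...,i].astype(int) for i in range(3)]
    def rep(nm,m):
        q=C[m&(d>0)]
        if len(q)>5: print(n,nm,len(q),np.percentile(q,[3,50,97],0).round(0).tolist())
    rep('tube',(np.hypot(X-574,Y-77)<25)&(Z>72)&(Z<140))
    rep('beaker',(np.hypot(X-447,Y+20)<34)&(Z>8)&(Z<78)&(s<120)&(v>60))
    rep('funnel',(np.hypot(X-447,Y+20)<50)&(Z>140)&(Z<240)&(s<60)&(v>120))
E
```

```text
t: 15.87
ee_pos: [572.7, 76.1, 197.0]
orientation: [2.108, 2.328, 0.001]
ft_force: [-0.3, -0.7, -0.8]
width: 64.4
grasp_force: 30.0
t: 16.78
ee_pos: [446.3, -20.8, 196.5]
orientation: [2.109, 2.328, 0.001]
ft_force: [0.4, -0.5, 0.6]
width: 64.4
grasp_force: 30.0
top tube 52 [[558.0, 67.0, 73.0], [584.0, 85.0, 107.0], [590.0, 91.0, 124.0]]
side tube 361 [[559.0, 61.0, 75.0], [574.0, 88.0, 105.0], [590.0, 94.0, 122.0]]
side beaker 431 [[424.0, -43.0, 14.0], [441.0, -15.0, 53.0], [469.0, 6.0, 72.0]]
side funnel 683 [[421.0, -52.0, 155.0], [445.0, -11.0, 210.0], [470.0, 12.0, 228.0]]
wrist tube 4017 [[558.0, 62.0, 75.0], [578.0, 78.0, 105.0], [590.0, 92.0, 122.0]]
wrist beaker 1336 [[424.0, -37.0, 11.0], [443.0, -3.0, 55.0], [471.0, 7.0, 72.0]]
wrist funnel 15552 [[417.0, -45.0, 166.0], [446.0, -27.0, 201.0], [476.0, 12.0, 228.0]]
```

```bash
python3 -m creep '{"delta_pos":[[0.0015,0,0.01],[0,0,0.02],[0,0,0.025],[0,0,0.025],[0,0,0.02],[0,0,0.01],[0,0,0.004],[0,0,0.002],[0,0,0],[0,0,0]],"twist":[[0,0,0],[0,0,0],[0,0,0],[0,0,0],[0,0,0],[0,0,0],[0,0,0],[0,0,0],[0,0,0],[0,0,0]]}'
python3 -m creep '{"delta_pos":[[0,0,0.002],[0,0,0.001],[0,0,0.001],[0,0,0]],"twist":[[0,0,0],[0,0,0],[0,0,0],[0,0,0]]}'
```

```text
t: 17.77
ee_pos: [446.2, -19.4, 81.2]
orientation: [2.108, 2.328, 0.001]
ft_force: [-0.5, 0.2, -0.4]
width: 64.6
grasp_force: 30.0
t: 18.1
ee_pos: [445.6, -19.5, 76.7]
orientation: [2.109, 2.328, 0.001]
ft_force: [-0.1, 0.7, -0.2]
width: 64.7
grasp_force: 30.0
```

```bash
python3 -m creep '{"delta_pos":[[0,0,0.001],[0,0,0.001],[0,0,0],[0,0,0]],"twist":[[0,0,0],[0,0,0],[0,0,0],[0,0,0]]}'
python3 -m creep '{"delta_pos":[[0,0,0],[0,0,0],[0,0,0],[0,0,0],[0,0,0],[0,0,-0.005],[0,0,-0.015],[0,0,-0.03],[0,0,-0.035],[0,0,-0.035],[0,0,-0.02],[0,0,0],[0,0,0]],"twist":[[0,0,0],[0,0,0],[0,0,0],[0,0,0],[0,0,0],[0,0,0],[0,0,0],[0,0,0],[0,0,0],[0,0,0],[0,0,0],[0,0,0],[0,0,0]]}' 1
python3 - <<'E'
from h import *
for n in ['top','side','wrist']:
    p,d,K,E=grab(n);np.savez(n+'8.npz',p=p,d=d,K=K,E=E);C=cloud(d,K,E);X,Y,Z=C[...,0],C[...,1],C[...,2];H=hsv(p);h,s,v=[H[...,i].astype(int) for i in range(3)]
    def rep(nm,m):
        q=C[m&(d>0)]
        if len(q)>5: print(n,nm,len(q),np.percentile(q,[2,50,98],0).round(0).tolist())
    rep('band',(np.hypot(X-447,Y+20)<50)&(Z>88)&(Z<130)&(s<70)&(v>110))
    rep('beaker',(np.hypot(X-447,Y+20)<45)&(Z>8)&(Z<68)&(s<120)&(v>60))
    rep('tube',(np.hypot(X-574,Y-77)<25)&(Z>100)&(Z<140))
E
```

```text
t: 18.43
ee_pos: [445.5, -19.5, 74.5]
orientation: [-2.109, -2.328, 0.0]
ft_force: [-0.1, 0.4, -0.0]
width: 64.2
grasp_force: 30.0
t: 19.52
ee_pos: [446.0, -19.5, 215.7]
orientation: [2.107, 2.327, 0.003]
ft_force: [0.1, -1.3, -0.4]
width: 87.9
grasp_force: 0.0
top tube 24 [[563.0, 68.0, 101.0], [584.0, 86.0, 119.0], [590.0, 91.0, 125.0]]
side band 279 [[419.0, -51.0, 89.0], [447.0, -6.0, 98.0], [476.0, 14.0, 107.0]]
side beaker 200 [[424.0, -37.0, 10.0], [437.0, 0.0, 45.0], [469.0, 6.0, 68.0]]
side tube 217 [[559.0, 60.0, 101.0], [574.0, 82.0, 113.0], [590.0, 94.0, 123.0]]
wrist band 1342 [[417.0, -49.0, 88.0], [449.0, -32.0, 101.0], [478.0, 13.0, 106.0]]
wrist beaker 1134 [[431.0, -35.0, 13.0], [448.0, -24.0, 63.0], [464.0, 6.0, 68.0]]
wrist tube 1989 [[558.0, 62.0, 101.0], [578.0, 78.0, 114.0], [590.0, 93.0, 123.0]]
```

Side and wrist depth show the funnel centred in the beaker (band top z≈105, centre 447,-19) and the tube standing at (574,77). Moving over the tube while I work out the camera head's tilt.

```bash
python3 -m creep '{"delta_pos":[[0.0104,0.0173,0],[0.0104,0.0173,0],[0.0104,0.0173,0],[0.0104,0.0173,0],[0.0104,0.0173,0],[0.0104,0.0173,0],[0.0104,0.0173,0],[0.0104,0.0173,0],[0,0,0],[0,0,0]],"twist":[[0,0,0],[0,0,0],[0,0,0],[0,0,0],[0,0,0],[0,0,0],[0,0,0],[0,0,0],[0,0,0],[0,0,0]]}'
python3 - <<'E'
from h import *
rng=np.random.default_rng(0)
def ransac(q,tol=2.5,n=800,cond=None):
    best=None
    for _ in range(n):
        a,b,c=q[rng.choice(len(q),3,False)];N=np.cross(b-a,c-a);l=np.linalg.norm(N)
        if l<200: continue
        N/=l
        if cond and not cond(N): continue
        m=abs((q-a)@N)<tol
        if best is None or m.sum()>best.sum(): best=m
    q=q[best]
    c=q.mean(0);V=np.linalg.svd(q-c)[2];return q,c,V[2]
for n in ['side','top']:
  for suf in ['0','8']:
    p,d,K,E=load(n+suf+'.npz');C=cloud(d,K,E);X,Y,Z=C[...,0],C[...,1],C[...,2];H=hsv(p);s,v=H[...,1].astype(int),H[...,2].astype(int)
    m=(d>0)&(Z>230)&(Z<360)&(Y<-330)&(Y>-480)&(X>480)&(X<575)
    for nm,mm,cond in [('dark-front',m&(v<110)&(Y>-400),lambda N:abs(N[1])>.8),('white-top',m&(v>150),lambda N:abs(N[2])>.8)]:
        q=C[mm]
        if len(q)<40: print(n,suf,nm,len(q));continue
        q,c,N=ransac(q,cond=cond)
        N=N*np.sign(N[1] if 'front' in nm else N[2]);ax=N if 'front' in nm else None
        print(n+suf,nm,mm.sum(),len(q),c.round(1),N.round(3),'tilt',round(float(np.degrees(np.arcsin(-N[2]) if ax is not None else np.arctan2(np.hypot(*N[:2]),N[2]))),1),'yaw',round(float(np.degrees(np.arctan2(N[1],N[0]))),1),'rng',(np.percentile(q,3,0)).round(0),np.percentile(q,97,0).round(0))
p,d,K,E=load('top0.npz');C=cloud(d,K,E);X,Y,Z=C[...,0],C[...,1],C[...,2]
m=(d>0)&(Z>5)&(Z<22)&(p.max(-1)>150)&(Y>-560)&(Y<-330)&(X>420)&(X<640);print('base',m.sum(),cv2.minAreaRect(C[m][:,:2].astype(np.float32)))
p,d,K,E=load('side0.npz');C=cloud(d,K,E);X,Y,Z=C[...,0],C[...,1],C[...,2]
m=(d>0)&(Z>5)&(Z<22)&(p.max(-1)>150)&(Y>-560)&(Y<-330)&(X>420)&(X<640);print('base',m.sum(),cv2.minAreaRect(C[m][:,:2].astype(np.float32)))
E
```

```text
t: 20.5
ee_pos: [574.2, 77.2, 212.5]
orientation: [-2.106, -2.328, 0.004]
ft_force: [-0.4, -0.5, -0.2]
width: 87.8
grasp_force: 0.0
side0 dark-front 375 238 [ 520.5 -377.   274.6] [-0.102  0.904 -0.414] tilt 24.5 yaw 96.4 rng [ 492. -390.  249.] [ 548. -366.  299.]
side0 white-top 314 191 [ 527.7 -429.8  323.5] [-0.049  0.406  0.912] tilt 24.2 yaw 96.9 rng [ 506. -453.  313.] [ 550. -407.  333.]
side8 dark-front 219 130 [ 532.2 -375.3  274.9] [-0.105  0.899 -0.425] tilt 25.2 yaw 96.6 rng [ 516. -390.  249.] [ 548. -364.  300.]
side8 white-top 134 72 [ 538.8 -419.4  318.9] [-0.209  0.457  0.865] tilt 30.1 yaw 114.6 rng [ 523. -439.  309.] [ 549. -405.  333.]
top0 dark-front 250 80 [ 520.3 -386.8  297.2] [-0.124  0.83  -0.544] tilt 33.0 yaw 98.5 rng [ 495. -396.  281.] [ 550. -378.  309.]
top0 white-top 554 257 [ 526.6 -433.3  323.1] [-0.072  0.458  0.886] tilt 27.6 yaw 98.9 rng [ 504. -454.  311.] [ 551. -411.  334.]
top8 dark-front 252 72 [ 518.4 -386.6  296.9] [-0.079  0.824 -0.562] tilt 34.2 yaw 95.5 rng [ 492. -399.  281.] [ 548. -378.  309.]
top8 white-top 551 256 [ 527.4 -432.   323. ] [-0.067  0.448  0.892] tilt 26.9 yaw 98.6 rng [ 505. -455.  311.] [ 549. -410.  334.]
base 609 ((532.585205078125, -467.2754211425781), (128.4466552734375, 161.33094787597656), 8.026901245117188)
base 644 ((531.5961303710938, -461.4161376953125), (127.89521789550781, 167.12725830078125), 8.752062797546387)
```

```bash
python3 -m creep '{"delta_pos":[[0,0,0.01],[0,0,0.025],[0,0,0.03],[0,0,0.03],[0,0,0.025],[0,0,0.012],[0,0,0.006],[0,0,0],[0,0,0]],"twist":[[0,0,0],[0,0,0],[0,0,0],[0,0,0],[0,0,0],[0,0,0],[0,0,0],[0,0,0],[0,0,0]]}'
python3 -m creep '{"delta_pos":[[0,0,0],[0,0,0],[0,0,0],[0,0,0],[0,0,0],[0,0,0],[0,0,0],[0,0,0],[0,0,0],[0,0,0],[0,0,0],[0,0,0]],"twist":[[0,0,0],[0,0,0],[0,0,0],[0,0,0],[0,0,0],[0,0,0],[0,0,0],[0,0,0],[0,0,0],[0,0,0],[0,0,0],[0,0,0]]}' 0
```

```text
t: 21.25
ee_pos: [575.3, 76.8, 77.2]
orientation: [2.109, 2.328, 0.001]
ft_force: [0.3, -0.2, 1.2]
width: 87.6
grasp_force: 0.0
t: 22.25
ee_pos: [574.9, 77.0, 76.5]
orientation: [-2.109, -2.328, 0.0]
ft_force: [0.2, 0.3, -0.6]
width: 33.8
grasp_force: 30.0
```

```bash
python3 -m creep '{"delta_pos":[[0,0,-0.004],[0,0,-0.012],[0,0,-0.022],[0,0,-0.028],[0,0,-0.028],[0,0,-0.025],[0,0,-0.016],[0,0,-0.008],[0,0,-0.004],[0,0,0],[0,0,0]],"twist":[[0,0,0],[0,0,0],[0,0,0],[0,0,0],[0,0,0],[0,0,0],[0,0,0],[0,0,0],[0,0,0],[0,0,0],[0,0,0]]}'
python3 - <<'E'
from h import *
o=get_obs();T=np.array(o['ee_pos']);Rm=R.from_rotvec(o['orientation']).as_matrix();print(Rm.round(3).tolist())
t=np.radians(24);y=np.radians(97.5);hh=np.array([np.cos(y),np.sin(y),0]);u=np.sin(t)*hh+np.cos(t)*np.array([0,0,1]);a=np.cos(t)*hh-np.sin(t)*np.array([0,0,1])
f=np.array([520.5,-377.5,273])+150*a;tcp=f+13*u;print('focus',f,'tcp',tcp,'delta in tool',Rm.T@(tcp-T))
G=np.c_[a,np.cross(-u,a),-u];print('rot',np.degrees(R.from_matrix(Rm.T@G).as_rotvec()))
p,d,K,E=grab('side');C=cloud(d,K,E)
q=pix(T+np.array([0,0,-70.5]),K,E);print(q);x,v=q.astype(int);print(p[v-22:v+8:2,x-12:x+13:3].max(-1))
E
```

```text
t: 23.17
ee_pos: [574.4, 77.0, 222.8]
orientation: [-2.108, -2.328, 0.002]
ft_force: [-0.3, 0.1, 0.1]
width: 34.2
grasp_force: 30.0
[[-0.099, 0.995, -0.001], [0.995, 0.099, -0.0], [-0.0, -0.001, -1.0]]
focus [ 502.6137585  -241.64050756  211.98950354] tcp [ 501.92359129 -236.39816715  223.86559449] delta in tool [-304.66621842 -103.0536095    -0.93888884]
rot [ -0.45566324 -23.99734405  -1.78903062]
[269.05289686 266.10781858]
[[ 24  28 118 144 150 146 123  38  23]
 [ 24  29 119 142 151 145 124  31 238]
 [ 23  26 118 143 149 145 124 101 136]
 [ 25  25 117 142 150 145 124 124 130]
 [ 22  26 115 138 150 146 123 112 132]
 [ 24  24 121 140 149 147 125 121 132]
 [ 22  73 155 164 168 148 124 119 145]
 [ 20 209 151 163 165 131 149 117 147]
 [ 45 242 148 125 129 117 152 109 148]
 [193 222 141 123 191 116 198 124 145]
 [240 150 203 125 141 118 184 111 150]
 [241 134 185 140 172 131 182 108 141]
 [239 233 135 198 228 213 132 105 143]
 [240 240 231 206 191 209 167 107 142]
 [208 191 206 240 240 239 188 107 143]]
```

```bash
python3 -m creep '{"delta_pos":[[-0.0061,-0.0021,0],[-0.0152,-0.0052,0],[-0.0244,-0.0082,0],[-0.0305,-0.0103,0],[-0.0305,-0.0103,0],[-0.0305,-0.0103,0],[-0.0305,-0.0103,0],[-0.0305,-0.0103,0],[-0.0305,-0.0103,0],[-0.0305,-0.0103,0],[-0.0244,-0.0082,0],[-0.0152,-0.0052,0],[-0.0061,-0.0021,0],[0,0,0]],"twist":[[0,0,0],[0,0,0],[0,0,0],[0,0,0],[0,0,0],[0,0,0],[0,0,0],[0,0,0],[0,0,0],[0,0,0],[0,0,0],[0,0,0],[0,0,0],[0,0,-1.8]]}'
python3 -m creep '{"delta_pos":[[0,0,0],[0,0,0],[0,0,0],[0,0,0],[0,0,0],[0,0,0],[0,0,0],[0,0,0],[0,0,0],[0,0,0],[0,0,0]],"twist":[[0,-2,0],[0,-4,0],[0,-4,0],[0,-4,0],[0,-4,0],[0,-4,0],[0,-2,0],[0,0,0],[0,0,0],[0,0,0],[0,0,0]]}'
python3 - <<'E'
from h import *
o=get_obs();T=np.array(o['ee_pos']);Rm=R.from_rotvec(o['orientation']).as_matrix();print(Rm.round(3).tolist(),'middle',T+Rm@[0,0,13],o['ft_force'])
rows=[]
for n in ['side','top','wrist']:
    p,d,K,E=grab(n);np.savez(n+'9.npz',p=p,d=d,K=K,E=E)
    u,v=pix(T+Rm@[0,0,30],K,E).astype(int);print(n,u,v)
    r=45 if n!='wrist' else 130
    u=min(max(u,r),559-r);v=min(max(v,r),419-r)
    rows.append(cv2.resize(p[v-r:v+r,u-r:u+r],(266,400),interpolation=1) if 0 else cv2.resize(p[v-r:v+r,u-r:u+r],(266,266),interpolation=2))
im=np.hstack(rows);
p,d,K,E=load('side9.npz');q=cv2.resize(p[60:310,220:400],(240,333));p2=load('top9.npz')[0];q2=cv2.resize(p2[170:330,130:450],(558,333)[:2])
cv2.imwrite('pics/p9.png',np.vstack([im,np.hstack([q,q2])[:,:798]])[...,::-1])
E
```

```text
t: 24.38
ee_pos: [501.5, -237.9, 222.6]
orientation: [-2.074, -2.358, 0.001]
ft_force: [0.7, -0.7, -0.3]
width: 33.6
grasp_force: 30.0
t: 25.3
ee_pos: [502.7, -236.8, 223.6]
orientation: [1.848, 2.105, -0.392]
ft_force: [-0.0, -0.5, -0.8]
width: 33.9
grasp_force: 30.0
[[-0.118, 0.992, 0.053], [0.906, 0.129, -0.403], [-0.406, 0.0, -0.914]] middle [ 503.38239874 -242.08162278  211.7159096 ] [-0.00177054 -0.46505775 -0.84500276]
side 319 177
top 345 242
wrist 281 243
```

View pics/p9.png

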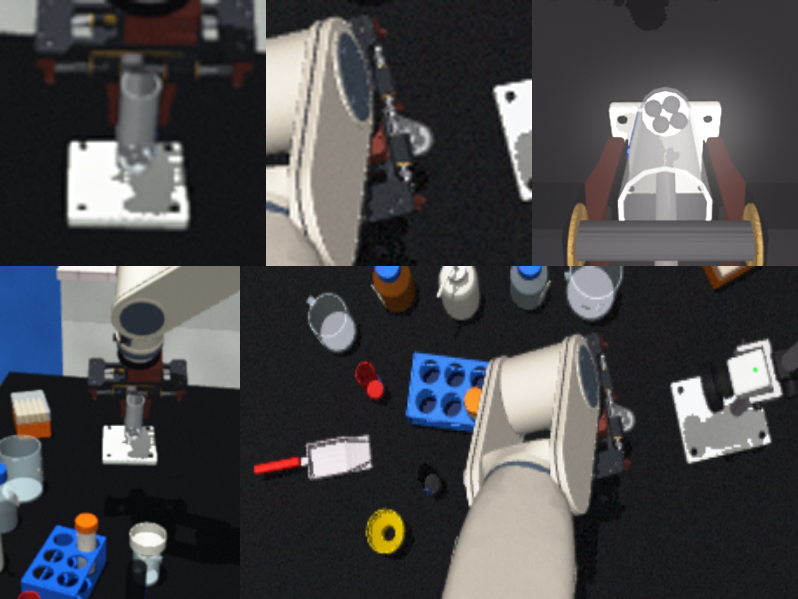

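The wrist crop shows all four balls in the tube (around 665,115), held between the pads in front of the camera. The side crop shows the funnel standing in the beaker (148,540), and the top crop shows the scoop level on the bench. Handing in.

```bash
python3 -c "
from workcell import *
print(close_job())"
```

```text
the job is handed in; nothing more can be done
None
```

I handed the job in at about 25 s of the 67 s allowed: all four balls are in the tube, the funnel stands in the small beaker, the scoop is back on the bench, and the tube is held at the focus point leaning 24° with my camera-tilt estimate; `close_job` returned no verdict.

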